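Seat a keyed shaft in a step pulley

TASK

Take the keyed shaft out of its green upright holder, push its plain end down into the hub of the step pulley, and turn it until its key slips into the keyway. Keep pushing against the spring inside the hub until the shaft's collar is fully home on the hub face, and finish like that: still gripping the shaft and holding it down (let go, and the spring lifts it out again). Leave the glass jar and the two small castings where they are.

Things in the scene. Friction and masses are not known exactly. Their poses are not given: they have to be found in the camera images.
- shaft: Loose keyed shaft, about 0.3 kg, 107 mm long, upright in the holder, head up. Origin: centre of the lower plain end (tip); z up the axis to the head; x towards the key's side. Steel round 20 mm from 0 to 55 mm above the tip (first 5 mm tapered from 13 mm), collar 44 mm in diameter from 55 to 61 mm, square grey head from 61 to 107 mm.
- shaft_head (a point): Middle of the shaft's square head, 84 mm above the tip; axes as the shaft's. The head, the part to grip, is 24 x 24 mm and 46 mm high, its flats facing the shaft's own +-x and +-y. A red stripe runs down its +x face and on its top from the middle towards +x, straight above the key.
- shaft_key (a point): Lower end of the shaft's brass key, 22 mm above the tip and 12 mm from the axis on the +x side. The key is 8 mm wide, reaches to 15 mm from the axis and to 52 mm above the tip; its lowest 4 mm taper to a point across its width as a lead-in.
- shaft_collar (a point): Point on the shaft's axis at the underside of its collar, 55 mm above the tip (29 mm below the middle of the head); axes as the shaft's. In the holder the collar rests on the rim and the rest hangs freely inside: pull straight up by at least 60 mm.
- holder: Fixed upright holder: green round cup, 60 mm outside, opening 35 mm in diameter, on a dark wooden foot 90 x 90 x 8 mm. Origin: centre of its underside on the bench. The rim is 72 mm above the bench. It may stand to the left or to the right of the pulley.
- holder_rim (a point): Centre of the holder's mouth at rim height, 72 mm above the bench; z up.
- pulley: Fixed aluminium step pulley lying flat, hub up, on a plywood plate 150 x 150 x 6 mm. Origin: centre of its underside on the bench; z up along the bore; x from the axis towards the keyway. Steps 132 mm in diameter up to 26 mm high, 104 mm up to 46 mm; then a steel hub 56 mm in diameter, its flat face 75 mm above the bench.
- hub_mouth (a point): Centre of the bore in the hub face; axes as the pulley's. Home: shaft_collar lies here. Bore 22.4 mm, right through.
- keyway (a point): Keyway at the hub face, 14 mm from the bore's axis: 11 mm wide, reaching to 17 mm from the axis, all the way down; a red mark lies just outside it. A key not over it rests on the face with the tip 22 mm down the bore; with the shaft's x along the pulley's x (within 0.1 rad) it drops in. At the start the shaft must turn anticlockwise seen from above by 0.2 to 1.6 rad.
- seat (a joint): Brass spring plunger in the bore, travel in m: 0 at the start, its top then 37 mm below the hub face; grows as the shaft's tip presses it down; about 0.018 at home. Pushes back with 3 N at first contact, 0.5 N more per mm, about 12 N at home, and lifts the shaft again if that is let go.
- jar: Loose empty glass jar, 66 mm in diameter, 85 mm high, standing between holder and pulley on the robot's side; origin: centre of its underside. To be left alone.
- casting_a: Loose small bright metal casting lying flat, about 50 x 25 mm, 8 mm high; origin: centre of its underside. To be left alone.
- casting_b: Another loose small bright metal casting like the first; origin: centre of its underside. To be left alone.
- melting_pot: Fixed dark melting pot, 84 mm wide, rim 98 mm above the bench, on a 120 x 120 mm stone tile, its black handle reaching 220 mm along its own +x (away from the robot). Only an obstacle. Origin: centre of the tile's underside.
Mind the look-alikes: they are no part of the job. There is more than one size of the shaft; the job needs the middle-sized.

How it is judged:
By the outcome, as a careful person would: the job done as asked, in the order asked, and still so for the second after the job is handed in, while the arm keeps its last pose, push and grip.
It also fails if it takes over 42 s, if anything falls off the work surface, if the arm or the gripper's body presses on something with over 40 N, if the wrist force passes 120 N, or if a joint passes its speed limit or range.

ROBOT

A 6-joint arm with a two-finger parallel gripper is mounted at the origin on the work surface. World frame = base frame: x ahead of the robot, y to its left, z up, the work surface at z = 0. Lengths are in mm, angles in rad, forces in N, time in s.
With the tool pointing down it reaches from about 300 to 775 mm from the base axis. Payload 14.6 kg.
Tool frame: the origin (TCP) lies on the mounting face of the last link; the fingertips stand 199 mm ahead of it and the grasp point (between the pads) lies 180 mm ahead of it; z points along the fingers, y is the line along which they close (so a half turn about z gives the same grasp; the last joint's range is limited). The gripper opens to 94 mm and grips with 3 to 60 N. Pads are 16 mm wide; open, the fingers measure 119 mm over their backs; the gripper's body (75 mm by 177 mm) begins 78 mm behind the grasp point.
Start: joints at [-1.169, 0.3, 1.521, -0, 1.321, -0.067], TCP at [248.491, -490.656, 404.646] pointing down, gripper open.
Joint ranges: [-3.03, 3.03], [-0.79, 2.21], [0.23, 2.52], [-1.04, 4.18], [0, 3.07], [-2.55, 2.55]. Speed limits (rad/s): [2.22, 2.22, 2.57, 3.14, 3.14, 3.14].

INTERFACE

Orientations are given as [roll, pitch, yaw] about the fixed x, y, z axes, in that order (R = Rz(yaw) Ry(pitch) Rx(roll)).
In Python, from cell import manip gives the robot as it stands. The module is installed in compiled form; this text tells all that it offers.
- The arm moves only by the shell command python3 -m creep 'ROWS' [FORCE]. ROWS is a JSON object of lists of equal length, an entry for each row: "slide": the shift along the world's x, y, z in cm, a list of three; "turn": the turn about the world's z in rad; "claw": the opening, from 0 (shut) to 1 (fully open). A call has 1 to 8 rows; each row shifts and turns the commanded pose from where the row before left it; what a row does not reach is not made up. A row lasts 1/8 s, in which the tool goes at most 62.5 mm and 10.7 degrees, less where a joint would pass 70% of its speed; a pose out of reach is approached as far as the arm can. A call with a gripper value outside its range is refused whole. The fingers move at their own pace and stop on an object; FORCE is the grip in N (left out, the last holds). Time passes only in rows, so rows that do not move let the fingers close. It gives the time, the measured TCP pose, the force, the opening and the grip force at its end, in the units of the state.
- manip.read_state(): the state, without advancing time (a new reading comes with each control period).
- manip.camera(name): name is "scene" or "top" or "wrist"; returns (picture, depth): 480x640x3 uint8, red, green, blue; 480x640 float32, mm along the optical axis (not along the pixel's ray), 0 where there is no reading.
- manip.calibration(name): a dict with "intrinsics" (3x3 intrinsics, pixels), "pose" (4x4, takes a point from camera to world coordinates). Camera axes: x right, y up, looking along -z (the intrinsics and any distortion apply to the point x, -y, -z); pixel columns grow to the right and rows downward; lengths in mm; the calibration is good to about 2 mm. A picture is of the moment at which its call begins: read the wrist's pose just before it. calibration takes no time and is no camera call; for the wrist camera it gives the pose at the moment of the call.
- manip.sign_off(): hands the job in; it is judged then, once.
Trained networks look in the newest picture that a camera, given by its name, has taken for a name from the list of things; names that differ only in an ending like _2 or _b are one class to them, and where a whole thing is asked for, a point or a joint stands for the part that bears it (a point fixed in the world has none). Each returns a list of dicts, best first, with "score" (0 to 1); they miss things now and then, are a little off and sometimes report something else, mostly with a low value. They report only what shows in the picture. A call takes as long as a camera call. They do not tell look-alikes from the thing itself.
- manip.cut_out(query, camera): "mask" (480x640 bool, what is visible of it) and "position" ([column, row] in pixels, amid what is visible of it).
The state is a dict: "clock": time; "joints": joint angles; "qd": joint speeds; "effort": joint torques, N m; "eef_pos": TCP position; "eef_rot": TCP orientation; "wrist_force": force on the tool from outside, world axes, zero at the start; "moment": the same for the moment, N m; "finger_gap": finger opening in mm; "finger_force": force on a finger pad.
Only numpy, scipy, OpenCV 4.12 (cv2) and the standard library are available. Lean on these libraries where they do the work, as an engineer would, in place of code of your own. Each camera call takes 0.05 s, during which the arm holds its last target. There are 200 camera calls.

## Working session

There is one attempt and no reset: what is moved stays moved. The work goes in short steps, Python scripts to look and compute and a shell command to move; the robot and the scene stay as the last step left them, time stands still between calls to the robot, and variables do not carry over. Pictures are saved under pics/ and viewed, at most 10 in all, crops included, and the job is handed in when it is done.

```bash
mkdir -p pics; cat > h.py <<'E'
import numpy as np, cv2
from cell import manip
def save(name, img): cv2.imwrite('pics/'+name, img[:,:,::-1])
def cloud(cam, depth, cal=None):
    c=cal or manip.calibration(cam); K=np.array(c['intrinsics']); T=np.array(c['pose'])
    v,u=np.mgrid[:480,:640]
    P=np.stack([(u-K[0,2])/K[0,0]*depth, -(v-K[1,2])/K[1,1]*depth, -depth, np.ones_like(depth)],-1)
    W=(P@T.T)[...,:3]; W[depth==0]=np.nan
    return W
E
python3 - <<'E'
from h import *
for cam in ['top','scene']:
    p,d=manip.camera(cam); save(cam+'1.png',p); W=cloud(cam,d); np.save(cam+'W.npy',W)
    print(manip.calibration(cam))
    for q in ['shaft','holder','pulley','jar','melting_pot','casting_a','keyway','shaft_head']:
        for r in manip.cut_out(q,cam):
            m=r['mask']; w=W[m]; w=w[~np.isnan(w[:,0])]
            print(cam,q,round(r['score'],2),np.round(r['position']),m.sum(),np.round(np.median(w,0)) if len(w) else None, np.round(np.percentile(w,98,axis=0)) if len(w) else None)
print(manip.read_state())
E
```

```text
{'intrinsics': array([[496.9202392 ,   0.        , 307.73229916],
       [  0.        , 496.9202392 , 242.92481396],
       [  0.        ,   0.        ,   1.        ]]), 'pose': array([[ 8.58864617e-04,  9.91941424e-01, -1.26694410e-01,
         4.65293228e+02],
       [-9.99852431e-01, -1.32193627e-03, -1.71279950e-02,
         2.49560337e+01],
       [-1.71574497e-02,  1.26690425e-01,  9.91793909e-01,
         1.00479178e+03],
       [ 0.00000000e+00,  0.00000000e+00,  0.00000000e+00,
         1.00000000e+00]])}
top shaft 0.96 [215. 238.] 722 [594. 210. 111.] [621. 236. 139.]
top shaft 0.69 [227. 297.] 439 [482. 187.  90.] [502. 205. 126.]
top shaft 0.51 [178. 290.] 229 [497. 287.  63.] [510. 301.  84.]
top holder 0.87 [237. 296.] 1585 [481. 177.   9.] [526. 235.  74.]
top pulley 0.77 [418. 256.] 5447 [ 562. -175.   26.] [ 646. -103.   76.]
top jar 0.91 [339. 341.] 1040 [401. -12.  28.] [435.  20.  87.]
top melting_pot 0.82 [343. 157.] 4945 [762. -22.  48.] [952.  27.  98.]
top casting_a 0.73 [228. 174.] 206 [735. 207.   6.] [754. 229.  11.]
top casting_a 0.66 [426. 193.] 238 [ 696
[... 1839 characters left out ...]
ck': 0.9, 'joints': array([-1.16860497e+00,  2.99915177e-01,  1.52100615e+00,  1.12037420e-05,
        1.32070708e+00, -6.66042274e-02]), 'qd': array([ 7.19407555e-04, -2.46180080e-05,  9.30668287e-04,  4.91400423e-05,
       -9.59998884e-04,  4.58691906e-04]), 'effort': array([ 1.91239167e-03, -5.31645548e+01, -3.52917838e+01,  7.08895689e-02,
        2.13904754e-02, -1.84184478e-05]), 'eef_pos': array([ 248.4897874 , -490.65744005,  404.6346482 ]), 'eef_rot': array([-3.14155770e+00, -1.32104748e-05,  4.68792808e-01]), 'wrist_force': array([ 0.63464482, -0.90969347, -0.23322367]), 'moment': array([-0.01307203,  0.03748441, -0.01615955]), 'finger_force': 0.0, 'finger_gap': 93.92836031613642}
```

```bash
python3 - <<'E'
import cv2,numpy as np
p=cv2.imread('pics/top1.png')
cv2.imwrite('pics/topc.png',cv2.resize(p[140:365,160:490],None,fx=2.4,fy=2.4,interpolation=cv2.INTER_CUBIC)[:, :800])
W=np.load('topW.npy')
def stat(m,n): w=W[m]; print(n,len(w),np.round(w.mean(0),1),np.round((w.min(0)+w.max(0))/2,1),np.round(np.ptp(w,axis=0)))
x,y,z=W[...,0],W[...,1],W[...,2]
b=(abs(x-487)<50)&(abs(y-187)<50)
stat(b&(z>121)&(z<129),'headtop'); stat(b&(z>76)&(z<81),'collar')
b=(abs(x-560)<90)&(abs(y+175)<90)
stat(b&(z>72)&(z<79),'hubface'); stat(b&(z>43)&(z<49),'step2'); stat(b&(z>23)&(z<29),'step1')
E
```

```text
headtop 180 [482.6 191.6 123.6] [482.6 191.9 124.4] [23. 25.  7.]
collar 162 [482.6 186.7  78. ] [482.6 193.7  78.5] [41. 47.  5.]
hubface 530 [ 566.5 -182.5   74.9] [ 566.8 -182.1   75.4] [53. 54.  7.]
step2 1381 [ 565.9 -180.9   45.9] [ 567.5 -182.5   46. ] [103. 103.   6.]
step1 1044 [ 563.8 -175.8   25.9] [ 567.7 -182.6   26. ] [129. 132.   6.]
```

View pics/topc.png

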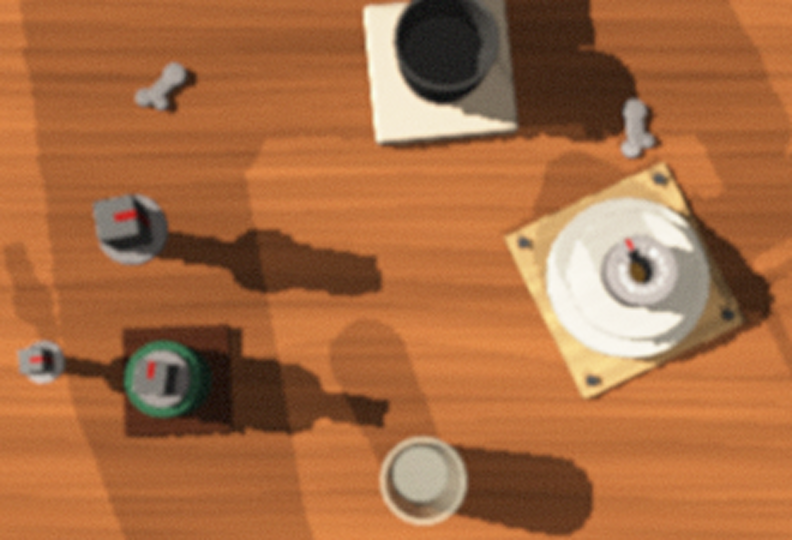

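The top view shows the middle shaft in the green holder (crop 160,378), with its red stripe running up (world +x). The hub is at crop (640,270) with its red mark at (630,245). I'm moving above the holder for a near look.

```bash
python3 -m creep '{"slide":[[1.95,5.7,0],[1.95,5.7,0],[1.95,5.7,0],[1.95,5.7,0],[1.95,5.7,0],[1.95,5.7,0]],"turn":[-0.04,-0.04,-0.04,-0.04,-0.04,-0.04],"claw":[1,1,1,1,1,1]}' && python3 -m creep '{"slide":[[1.95,5.7,0],[1.95,5.7,0],[1.95,5.7,0],[1.95,5.7,0],[1.95,5.7,0],[1.95,5.7,0],[0,0,0],[0,0,0]],"turn":[-0.04,-0.04,-0.04,-0.04,-0.04,-0.03,0,0],"claw":[1,1,1,1,1,1,1,1]}'
cat >> h.py <<'E'
def look(name,cam='wrist'):
    c=manip.calibration(cam); p,d=manip.camera(cam); save(name,p); return p,d,cloud(cam,d,c),c
E
python3 - <<'E'
from h import *
p,d,W,c=look('w1.png'); np.save('w1.npy',W); s=manip.read_state(); print(s['eef_pos'],s['eef_rot'],c['pose'],s['joints'])
x,y,z=W[...,0],W[...,1],W[...,2]
m=(abs(x-483)<50)&(abs(y-190)<50)&(z>118)&(z<130)
w=W[m]; print(m.sum(), w.mean(0)); r=cv2.minAreaRect(w[:,:2].astype(np.float32)); print(r)
P=p.astype(int); red=m&(P[...,0]>130)&(P[...,1]<70)&(P[...,2]<70); print(red.sum(), W[red].mean(0))
m=(abs(x-483)<50)&(abs(y-190)<50)&(z>68)&(z<81); w=W[m]; print('rim/collar',m.sum(),cv2.minEnclosingCircle(w[:,:2].astype(np.float32)))
E
```

```text
clock: 1.65
eef_pos: [365.6, -146.8, 404.9]
eef_rot: [3.141, -0.001, 0.227]
wrist_force: [1.5, -1.4, -0.6]
finger_gap: 94.0
finger_force: 0.0
clock: 2.65
eef_pos: [482.3, 193.1, 404.4]
eef_rot: [3.141, 0.0, -0.001]
wrist_force: [-0.1, -0.4, 0.3]
finger_gap: 94.1
finger_force: 0.0
[482.32965089 192.57315958 404.64092839] [ 3.14139405e+00  1.81982420e-04 -1.59144974e-03] [[-1.70353083e-03  9.61036138e-01  2.76417508e-01  5.62499107e+02]
 [-9.99998538e-01 -1.59584152e-03 -6.14530435e-04  1.92959150e+02]
 [-1.49467421e-04 -2.76418150e-01  9.61037452e-01  3.83544919e+02]
 [ 0.00000000e+00  0.00000000e+00  0.00000000e+00  1.00000000e+00]] [ 3.09352578e-01  2.31680776e-01  1.60723620e+00 -1.38330613e-04
  1.30290970e+00  1.88177697e+00]
1035 [481.32376209 193.75458153 122.99775769]
((480.8486022949219, 193.7433319091797), (23.933059692382812, 24.48494529724121), 83.42589569091797)
5 [492.5547804  192.19687983 120.40597903]
rim/collar 2203 ((480.4919128417969, 193.84756469726562), 29.86543846130371)
```

```bash
python3 - <<'E'
from h import *
p=cv2.imread('pics/w1.png'); W=np.load('w1.npy')
m=(abs(W[...,0]-481)<45)&(abs(W[...,1]-194)<45)&(W[...,2]>60); v,u=np.where(m); print(u.min(),u.max(),v.min(),v.max())
a,b=max(v.min()-10,0),max(u.min()-10,0)
cv2.imwrite('pics/w1c.png',cv2.resize(p[a:v.max()+10,b:u.max()+10],(600,int(600*(v.max()+10-a)/(u.max()+10-b))),interpolation=cv2.INTER_CUBIC)[:600])
mt=(abs(W[...,0]-481)<20)&(abs(W[...,1]-194)<20)&(abs(W[...,2]-124)<3)
h=cv2.cvtColor(p,cv2.COLOR_BGR2HSV); red=mt&((h[...,0]<8)|(h[...,0]>172))&(h[...,1]>140); w=W[red]; print(red.sum(),w.mean(0)); 
d=w-w.mean(0); _,_,V=np.linalg.svd(d[:,:2]); print(V[0])
print(W[mt].mean(0), cv2.minAreaRect(W[mt][:,:2].astype(np.float32)))
E
```

```text
43 582 185 479
90 [485.97384954 192.89570849 123.47109749]
[-0.99365959  0.11243054]
[481.01408754 193.78371759 123.09624575] ((480.84930419921875, 193.74929809570312), (23.921051025390625, 24.48494529724121), 83.42589569091797)
```

View pics/w1c.png

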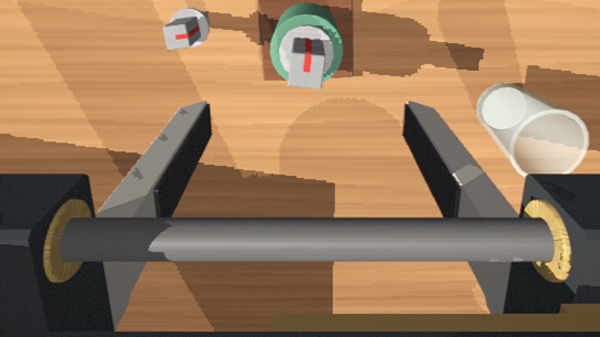

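The stripe points at yaw about −0.11, the head is centred at (481,193.5), and its top is at 124 as expected. Next I descend and grip.

```bash
python3 -m creep '{"slide":[[-0.1,0.05,-4],[0,0,-4],[0,0,-3],[0,0,-1.1],[0,0,0],[0,0,0],[0,0,0],[0,0,0]],"turn":[-0.113,0,0,0,0,0,0,0],"claw":[1,1,1,1,1,0.1,0.1,0.1]}' 50; python3 -m creep '{"slide":[[0,0,0],[0,0,0],[0,0,0],[0,0,0],[0,0,0]],"turn":[0,0,0,0,0],"claw":[0,0,0,0,0]}' 50
```

```text
clock: 3.7
eef_pos: [481.5, 193.9, 284.2]
eef_rot: [-3.141, -0.001, -0.114]
wrist_force: [0.9, 0.6, 0.7]
finger_gap: 67.3
finger_force: 0.0
clock: 4.32
eef_pos: [481.5, 193.8, 283.6]
eef_rot: [3.141, 0.0, -0.114]
wrist_force: [0.3, -0.2, 0.2]
finger_gap: 23.5
finger_force: 50.0
```

```bash
python3 -m creep '{"slide":[[0,0,2],[0,0,5],[0,0,5],[0,-4,0],[0,-6,0],[0,-6,0],[0,-6,0],[0,-6,0]],"turn":[0,0,0,0,0,0,0,0],"claw":[0,0,0,0,0,0,0,0]}' 50; python3 -m creep '{"slide":[[0,-6,0],[0.5,-3.6,0],[0,0,0],[0,0,0]],"turn":[0,0,0,0],"claw":[0,0,0,0]}' 50
python3 - <<'E'
from h import *
p,d,W,c=look('w2.png'); np.save('w2.npy',W); s=manip.read_state(); print(s['eef_pos'],s['eef_rot'],s['finger_gap'])
x,y,z=W[...,0],W[...,1],W[...,2]
m=(abs(x-567)<45)&(abs(y+182)<45)&(z>71)&(z<79); w=W[m][:,:2].astype(np.float32)
print(m.sum(),cv2.minEnclosingCircle(w),W[m].mean(0))
h=cv2.cvtColor(p,cv2.COLOR_RGB2HSV); red=m&((h[...,0]<8)|(h[...,0]>172))&(h[...,1]>120); print(red.sum(),np.nanmean(W[red],0))
v,u=np.where(m); a,b=max(v.min()-40,0),max(u.min()-60,0)
q=p[a:v.max()+40,b:u.max()+60,::-1]; k=min(700/q.shape[1],550/q.shape[0]); cv2.imwrite('pics/w2c.png',cv2.resize(q,None,fx=k,fy=k)); print(a,b,k)
E
```

```text
clock: 5.32
eef_pos: [481.1, -88.0, 403.5]
eef_rot: [-3.141, 0.0, -0.114]
wrist_force: [0.8, 1.2, -2.6]
finger_gap: 24.0
finger_force: 50.0
clock: 5.82
eef_pos: [486.4, -181.8, 403.3]
eef_rot: [-3.141, 0.001, -0.114]
wrist_force: [-0.7, 0.7, -2.7]
finger_gap: 24.0
finger_force: 50.0
[ 486.47375005 -181.44477317  403.46400954] [-3.14132000e+00  5.07980872e-04 -1.13473136e-01] 23.48227092623044
3073 ((565.52783203125, -181.01849365234375), 27.881057739257812) [ 565.6556067  -181.4289112    74.02731196]
42 [ 586.06791943 -171.50068946   74.42065095]
49 213 3.642384105960265
```

View pics/w2c.png

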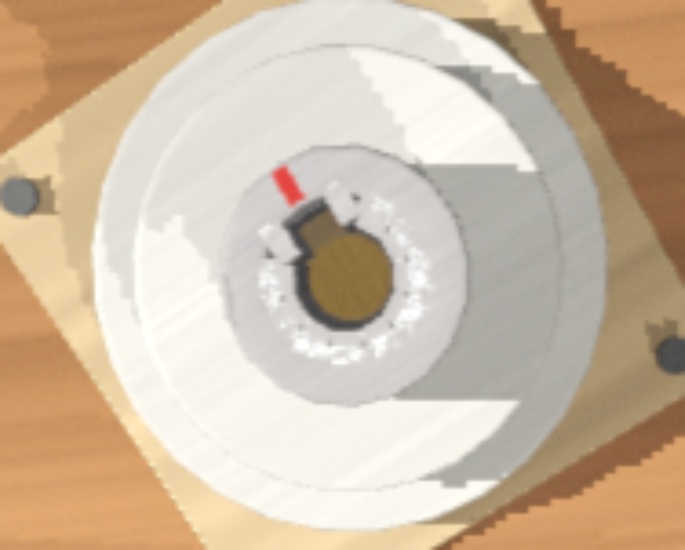

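The hub centre is at about (565.6,−181.1) at height 74–75. The keyway and red mark (crop 287,187) are at yaw about 0.44, so the shaft must turn about +0.55. I'll go over the hub, then start the tip into the bore.

```bash
python3 -m creep '{"slide":[[4,0.05,0],[3.95,0,-1],[0,0,-3],[0,0,0],[0,0,0]],"turn":[0,0,0,0,0],"claw":[0,0,0,0,0]}' 50
python3 - <<'E'
from h import *
s=manip.read_state(); print(s['eef_pos'],s['eef_rot'],s['wrist_force'])
p,d,W,c=look('w3.png'); p2,d2,W2,c2=look('s3.png','scene')
q=p2[250:420,120:320]; save('s3c.png',cv2.resize(q,None,fx=3.2,fy=3.2,interpolation=cv2.INTER_CUBIC))
x,y,z=[W2[...,i] for i in range(3)]
for zz in (112,):
    pass
m=(abs(x-566)<60)&(abs(y+181)<60)&(z>80)&(z<150); print(m.sum(), [ (zz, np.round(np.mean(W2[m&(abs(z-zz)<2)],0)[:2],1), np.round(np.ptp(W2[m&(abs(z-zz)<2)],0)[:2])) for zz in (105,125,135,145) if (m&(abs(z-zz)<2)).sum()>3])
E
```

```text
clock: 6.5
eef_pos: [566.0, -181.2, 365.0]
eef_rot: [3.141, -0.001, -0.114]
wrist_force: [0.1, -1.1, -1.7]
finger_gap: 23.8
finger_force: 50.0
[ 565.964013  -181.1780173  364.9976676] [ 3.14129808e+00 -1.22090084e-03 -1.13602566e-01] [ 0.09625877 -1.13971306 -1.70524368]
434 [(105, array([ 572.2, -184.4]), array([17., 17.])), (125, array([ 574.9, -185.7]), array([19., 18.])), (135, array([ 574.6, -186.7]), array([18., 18.])), (145, array([ 578.4, -185. ]), array([13., 11.]))]
```

View pics/s3c.png

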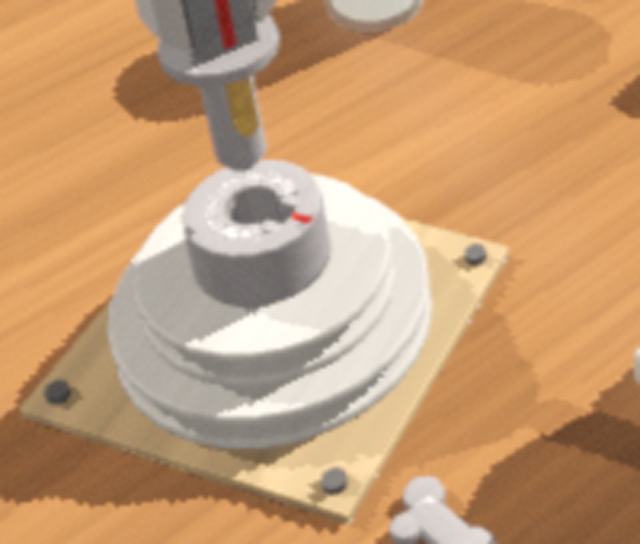

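The shaft hangs straight over the bore, with its tip at crop (240,165) and the bore at (257,205). The key (243,105) is clockwise of the red mark (302,217). Lowering the tip about 20 mm into the bore.

```bash
python3 -m creep '{"slide":[[0,0,-1.8],[0,0,-0.8],[0,0,-0.8],[0,0,-0.4],[0,0,-0.4],[0,0,0],[0,0,0]],"turn":[0,0,0,0,0,0,0],"claw":[0,0,0,0,0,0,0]}' 50
```

```text
clock: 7.48
eef_pos: [566.0, -181.6, 321.9]
eef_rot: [3.142, -0.0, -0.114]
wrist_force: [-0.1, 0.4, -2.7]
finger_gap: 23.4
finger_force: 50.0
```

The tip entered without force. Turning to the keyway, then lowering gently.

```bash
python3 -m creep '{"slide":[[0,0,0],[0,0,0],[0,0,0],[0,0,0],[0,0,0],[0,0,-0.2],[0,0,-0.2],[0,0,-0.1]],"turn":[0.14,0.14,0.14,0.135,0,0,0,0],"claw":[0,0,0,0,0,0,0,0]}' 50; python3 -m creep '{"slide":[[0,0,-0.1],[0,0,-0.1],[0,0,0]],"turn":[0,0,0],"claw":[0,0,0]}' 50; python3 -c "
from h import *
print(manip.read_state())"
```

```text
clock: 8.48
eef_pos: [566.0, -181.6, 316.4]
eef_rot: [-3.141, 0.0, 0.44]
wrist_force: [-0.1, -0.3, -2.1]
finger_gap: 23.4
finger_force: 50.0
clock: 8.85
eef_pos: [566.0, -181.7, 314.6]
eef_rot: [-3.141, 0.0, 0.441]
wrist_force: [0.5, 0.7, -2.7]
finger_gap: 24.2
finger_force: 50.0
{'clock': 8.85, 'joints': array([-3.72195854e-01,  4.81902937e-01,  1.48671580e+00,  4.83694604e-05,
        1.17308263e+00,  7.57894722e-01]), 'qd': array([ 2.97048609e-04, -1.56461870e-03, -1.46119210e-03,  6.67739055e-05,
        3.16774324e-03, -1.99906579e-03]), 'effort': array([-1.62083787e-03, -6.26610231e+01, -3.41234243e+01,  5.89893409e-02,
       -6.05116831e-02,  3.65073356e-03]), 'eef_pos': array([ 565.99112579, -181.66455602,  314.58207031]), 'eef_rot': array([-3.14148305e+00,  4.23392672e-05,  4.40687016e-01]), 'wrist_force': array([ 0.48386141,  0.70208812, -2.7001022 ]), 'moment': array([ 0.02377629, -0.02391418,  0.03899944]), 'finger_force': 49.99915301799774, 'finger_gap': 24.15675687899762}
```

The tip is 27 mm down with no force, so the key is in the keyway. Pressing on against the spring.

```bash
python3 -m creep '{"slide":[[0,0,-0.4],[0,0,-0.4],[0,0,-0.4],[0,0,-0.4],[0,0,-0.4],[0,0,-0.3],[0,0,-0.2],[0,0,0]],"turn":[0,0,0,0,0,0,0,0],"claw":[0,0,0,0,0,0,0,0]}' 60; python3 -m creep '{"slide":[[0,0,-0.1],[0,0,-0.1],[0,0,0],[0,0,0]],"turn":[0,0,0,0],"claw":[0,0,0,0]}' 60
```

```text
clock: 9.85
eef_pos: [566.0, -181.6, 290.0]
eef_rot: [3.141, -0.0, 0.441]
wrist_force: [-3.9, 2.5, 7.6]
finger_gap: 23.6
finger_force: 60.0
clock: 10.35
eef_pos: [566.0, -181.6, 288.2]
eef_rot: [3.141, -0.0, 0.441]
wrist_force: [-3.6, 2.1, 8.3]
finger_gap: 23.7
finger_force: 60.0
```

```bash
python3 -m creep '{"slide":[[0,0,-0.05],[0,0,-0.05],[0,0,0],[0,0,0]],"turn":[0,0,0,0],"claw":[0,0,0,0]}' 60;  python3 -m creep '{"slide":[[0,0,-0.05],[0,0,0],[0,0,0]],"turn":[0,0,0],"claw":[0,0,0]}' 60
```

```text
clock: 10.85
eef_pos: [566.0, -181.6, 287.2]
eef_rot: [3.141, -0.0, 0.441]
wrist_force: [-3.8, 2.7, 9.0]
finger_gap: 23.7
finger_force: 60.0
clock: 11.22
eef_pos: [566.0, -181.6, 286.8]
eef_rot: [3.141, -0.0, 0.441]
wrist_force: [-4.0, 2.2, 8.2]
finger_gap: 23.7
finger_force: 60.0
```

```bash
python3 -m creep '{"slide":[[0,0,-0.05],[0,0,0],[0,0,0]],"turn":[0,0,0],"claw":[0,0,0]}' 60;  python3 -m creep '{"slide":[[0,0,-0.05],[0,0,0],[0,0,0]],"turn":[0,0,0],"claw":[0,0,0]}' 60; python3 - <<'E'
from h import *
p2,d2,W2,c2=look('s4.png','scene')
save('s4c.png',cv2.resize(p2[250:420,120:320],None,fx=3.2,fy=3.2,interpolation=cv2.INTER_CUBIC))
E
```

```text
clock: 11.6
eef_pos: [566.0, -181.6, 286.7]
eef_rot: [3.141, -0.0, 0.441]
wrist_force: [-6.7, 3.6, 12.8]
finger_gap: 23.4
finger_force: 60.0
clock: 11.98
eef_pos: [566.0, -181.6, 286.6]
eef_rot: [3.141, -0.001, 0.441]
wrist_force: [-8.3, 3.8, 17.5]
finger_gap: 23.5
finger_force: 60.0
```

View pics/s4c.png

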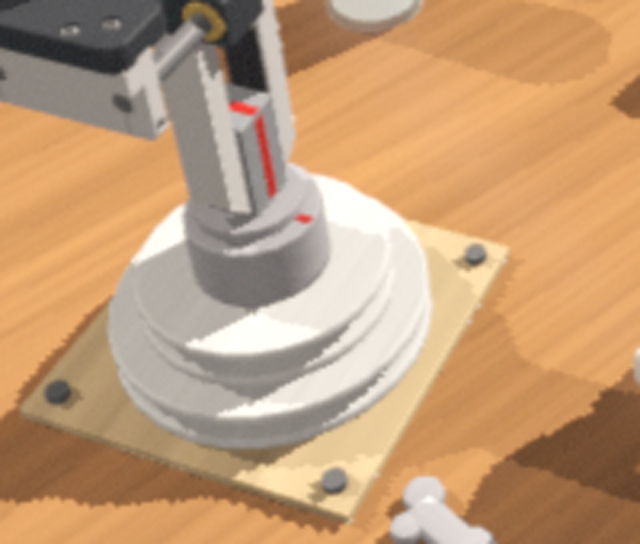

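Contact stiffens sharply at TCP 286.7 and the collar sits on the hub face (crop 255,225), with the stripe in line with the mark (303,218). I'll ease the small side load and press slightly more.

```bash
python3 -m creep '{"slide":[[-0.05,0.02,0],[0,0,-0.05],[0,0,-0.02],[0,0,0],[0,0,0],[0,0,0]],"turn":[0,0,0,0,0,0],"claw":[0,0,0,0,0,0]}' 60; python3 -m creep '{"slide":[[0,0,0],[0,0,0],[0,0,0],[0,0,0]],"turn":[0,0,0,0],"claw":[0,0,0,0]}' 60
```

```text
clock: 12.78
eef_pos: [565.7, -181.5, 286.6]
eef_rot: [3.14, -0.002, 0.441]
wrist_force: [-7.4, 3.2, 21.3]
finger_gap: 23.7
finger_force: 60.0
clock: 13.28
eef_pos: [565.7, -181.5, 286.6]
eef_rot: [3.14, -0.002, 0.441]
wrist_force: [-7.9, 3.5, 21.8]
finger_gap: 23.7
finger_force: 60.0
```

```bash
python3 -c "
from cell import manip
print(manip.sign_off())"
```

```text
the job is handed in; nothing more can be done
None
```

The job is handed in: the middle-sized shaft's key is in the keyway, its collar is fully home on the hub face, and the arm is still gripping it at 60 N and pressing down with about 22 N (13.3 s of the 42 s used).

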